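Hang the lampholder bin on the cleat board

ROBOT

A 7-joint arm with a two-finger parallel gripper is mounted at the origin on the work surface. World frame = base frame: x ahead of the robot, y to its left, z up, the work surface at z = 0. Lengths are in m, angles in rad, forces in N, time in s.
With the tool pointing down it reaches from about 0.425 to 0.95 m from the base axis. Payload 4.7 kg.
Tool frame: the origin (TCP) lies at the very end of the fingers, on their centre line; the grasp point (between the pads) lies 19 mm behind it; z points along the fingers, y is the line along which they close (so a half turn about z gives the same grasp; the last joint's range is limited). The gripper opens to 85 mm and grips with 20 to 120 N. Pads are 22 mm wide; open, the fingers measure 114 mm over their backs; the gripper's body (76 mm by 85 mm) begins 54 mm behind the grasp point. The pads swing forward as they close: fully open they stand 13 mm farther back than shut.
Start: joints at [-1.183, 0.469, -0.049, 1.532, 0.024, 1.141, -0.082], TCP at [0.273, 0.617, 0.231] pointing down, gripper open.
Joint ranges: [-2.59, 2.59], [-0.33, 1.99], [-1.39, 1.29], [0.1, 2.45], [-1.04, 4.18], [0.21, 1.99], [-2.66, 2.66]. Speed limits (rad/s): [2.57, 2.57, 3.14, 3.14, 3.14, 3.14, 3.14].

INTERFACE

Orientations are given as a unit quaternion [x, y, z, w].
In Python, from workcell import get_obs, snapshot, calibration, close_job gives the robot as it stands.
- The arm moves only by the shell command python3 -m inch 'ROWS' [OPENING] [FORCE]. ROWS is JSON, a list of rows, each a list of 2 entries, a list of its own where there are three numbers: the shift along the tool's x, y, z as a fraction of full scale, then the turn, a rotation vector about the tool's x, y, z as a fraction of full scale. A call has exactly 10 rows; each row is the pose to reach, as a shift and turn from the pose commanded when the call began, along the tool's axes at that moment; what a row does not reach only later rows make up. Full scale, the value 1, is 12 cm for a shift and 60 degrees for a turn. A row lasts 1/10 s, in which the tool goes at most 50 mm and 8.59 degrees, less where a joint would pass 70% of its speed; a pose out of reach is approached as far as the arm can. A call with a number of a shift or a turn outside -1 to 1 is refused whole. A call with a gripper value outside its range is refused whole. OPENING is the closure, from -1 (fully open) to 1 (shut), so that 0 is half open, set as the call begins (- or left out, the last holds). The fingers move at their own pace and stop on an object; FORCE is the grip in N (left out, the last holds). Time passes only in rows, so rows that repeat a pose let the fingers close, or fill a call up. It gives the time, the measured TCP pose, the force, the opening and the grip force at its end, in the units of the state.
- get_obs(): the state, without advancing time (a new reading comes with each control period).
- snapshot(name): name is "scene" or "top" or "wrist"; returns the picture (384x512x3 uint8, blue, green, red); there is no depth.
- calibration(name): a dict with "intrinsics" (3x3 intrinsics, pixels), "R" (3x3) and "t" (3): a world point X has camera coordinates R X + t. Camera axes: x right, y down, z forward; pixel columns grow to the right and rows downward; lengths in m; the calibration is good to about 2 mm. A picture is of the moment at which its call begins: read the wrist's pose just before it. calibration takes no time and is no camera call; for the wrist camera it gives the pose at the moment of the call.
- close_job(): hands the job in; it is judged then, once.
The state is a dict: "t": time; "joint_pos": joint angles; "qd": joint speeds; "tau": joint torques, N m; "tool_pos": TCP position; "tool_rot": TCP orientation; "contact_force": force on the tool from outside, world axes, zero at the start; "moment": the same for the moment, N m; "grip_width": finger opening in m; "finger_force": force on a finger pad.
Only numpy, scipy, OpenCV 4.12 (cv2) and the standard library are available. Lean on these libraries where they do the work, as an engineer would, in place of code of your own. Each camera call takes 0.05 s, during which the arm holds its last target. There are 200 camera calls.

TASK

Hang the red-sided plywood bin in the gap in the middle of the cleat board, between the yellow bin and the screwdriver rack: tip the bin's top towards the board, get its bevelled rear strip down behind the edge of the wooden cleat, and let the bottom swing in until the bin is locked fully home, upright and flush with the board. Work by feel and gently, without jamming or banging the bin against the board, keep the lampholder in the bin, and leave the other things where they are.

Things in the scene. Friction and masses are not known exactly. Their poses are not given: they have to be found in the camera images.
- board: Upright plywood board 400 wide, 210 high, 18 mm thick, fixed on the bench, face to the work area. Origin: foot of its front face at mid width. x points into the board (the face is x = 0, free side x < 0), y along it, z up. A level dark wooden cleat is screwed to it. A yellow bin hangs on it at y = 90 to 154 mm, a screwdriver rack at y = -162 to -82 mm; both fixed, 100 mm deep.
- gap (a point): Point on the board face, 140 mm above the bench, in the middle of the gap where the bin belongs (within 20 mm sideways); axes as the board's. The cleat runs past here, screwed on by hand: its groove line (foot of the slope of cleat_edge) is at this height give or take 7 mm, which is not measured: feel for it. The yellow bin and the rack end up to 60 mm above the groove line.
- cleat_edge (a point): Nominal place of the inner top edge of the cleat in the gap, 15 mm off the board face, 155 mm up; the real cleat is up to 7 mm higher or lower (not measured). Cleat: 18 mm thick, 330 long; its top slopes at 45 degrees from the groove line, at the board face, up to this edge 15 mm higher and 15 mm out, then is flat for 3 mm. Its lower edge is 40 mm below the groove line.
- bin_mid (a point): Middle of the loose red-sided plywood bin's box, 48 mm above its underside; x to the bin's rear, y along its width, z up. Bin 64 mm wide, 0.3 to 0.45 kg. Box x = -35 to 35 mm, open top, level side walls up to 24 mm above this point (good to pinch from outside). Behind it a back panel, x = 35 to 44, to 49 mm above this point. It stands upright on a 3 mm mat. Home, it is 22 mm below the groove line.
- bin_strip (a point): Lower rear edge of the bin's bevelled strip, 64 mm behind and 25 mm above bin_mid, axes as bin_mid. The strip is 20 mm thick, on the back panel, as wide as the bin, and goes 24 mm up from here. Its underside is flat for 3 mm forward of here, then rises forward at 45 degrees to the panel (17 mm higher). Home, its rear face lies on the board and this edge is 3 mm above the groove line.
- bin_batten (a point): Upper rear edge of the bin's square locking batten (20 x 20 mm, on the back panel), 64 mm behind and 26 mm below bin_mid. Its rear face is in line with the strip's. Home, it sits 8 mm under the cleat's lower edge, so the bin cannot go on straight: it must be tipped 15 to 25 degrees, top to the board, until the strip is down behind the cleat's edge.
- lampholder_mid (a point): Middle of a loose white lampholder, 38 mm in diameter and 38 mm high, 50 g, standing in the bin.
- iron_stand: Soldering-iron stand, base 70 x 100 mm, with a steel coil and a black iron leaning out of it, about 160 mm high. Origin under its base. Leave alone.
- toolbox: Clear plastic tool box with tools, 170 x 270 x 75 mm, at the back of the bench. Origin under its middle. Leave alone.
- driver_green: Green screwdriver lying on the bench, 180 mm long. Leave alone.
- driver_blue: Blue screwdriver lying on the mat, 160 mm long. Leave alone.
Mind the look-alikes: they are no part of the job. Leave any purple look-alike of the part that bears bin_mid alone.

How it is judged:
On the way:
1. the bin, tipped with its top towards the board, has its rear strip at the board above the groove (angle between bin_mid's own z axis and vertical above 0.12 rad and x of bin_mid in the frame of board above -0.105 m and z of bin_mid in the frame of board above 0.1 m and y of bin_mid in the frame of board between -0.03 and 0.03 m), for 0.1 s.
At the end, for the whole second after the job is handed in: The bin hangs at rest on the cleat, touching the board, within 25 mm of mid board, its middle 108 to 130 mm up, its rear plane within 2.5 mm of the face, upright within 0.04 rad, square to the board within 0.05 rad, the lampholder still in it (within 45 mm of its middle) (x of bin_mid in the frame of board between -0.0665 and -0.061 m and y of bin_mid in the frame of board between -0.025 and 0.025 m and z of bin_mid in the frame of board between 0.108 and 0.13 m and angle between bin_mid's own z axis and vertical below 0.04 rad and angle between the x axis of bin_mid and the x axis of board, either way round below 0.05 rad and contact force between bin and board above 0.5 N and linear speed of bin below 0.01 m/s and distance between lampholder_mid and bin_mid below 0.045 m).
It fails at once if the bin is pressed or banged against the board or cleat with more than 30 N (contact force between bin and board above 30 N).
It fails at once if the lampholder comes out of the bin (distance between lampholder_mid and bin_mid above 0.06 m).
It fails at once if another thing on the bench is displaced by more than 15 mm (distance of any of iron_stand, toolbox, driver_green, driver_blue from where it was at the start of the episode above 0.015 m).
It also fails if it takes over 58 s, if anything falls off the work surface, if the arm or the gripper's body presses on something with over 40 N, if the wrist force passes 120 N, or if a joint passes its speed limit or range.

## Working session

There is one attempt and no reset: what is moved stays moved. The work goes in short steps, Python scripts to look and compute and a shell command to move; the robot and the scene stay as the last step left them, time stands still between calls to the robot, and variables do not carry over. Pictures are saved under pics/ and viewed, at most 10 in all, crops included, and the job is handed in when it is done.

```bash
mkdir -p pics; ls; python3 - <<'E'
from workcell import *
import cv2,numpy as np
o=get_obs();print(o)
a=snapshot("scene");b=snapshot("top")
cv2.imwrite("pics/s0.png",a);cv2.imwrite("pics/t0.png",b)
for n in("scene","top"):
    c=calibration(n);print(n,c)
E
```

```text
pics
{'t': 0.0, 'joint_pos': array([-1.18286284,  0.46941855, -0.04862047,  1.53369387,  0.02409084,
        1.14097841, -0.08230156]), 'qd': array([ 5.67362638e-04, -1.47400779e-03, -9.21210925e-04,  3.96359558e-04,
       -7.44952957e-06,  9.87779124e-04,  1.06515382e-04]), 'tau': array([-3.15063189e-04, -5.10296595e+01, -4.67470160e-02, -2.37716442e+01,
        1.06317003e-02,  7.34504603e-03,  4.70312557e-06]), 'tool_pos': array([0.27302404, 0.61668527, 0.23027694]), 'tool_rot': array([ 2.06887095e-01,  9.78364357e-01, -9.40615347e-04, -1.73394153e-04]), 'contact_force': array([-0.49264039,  0.24372185, -0.14339974]), 'moment': array([-0.0173895 , -0.06174019,  0.00068334]), 'finger_force': 0.0, 'grip_width': 0.08541985990986482}
scene {'intrinsics': array([[423.21875839,   0.        , 260.44216656],
       [  0.        , 423.21875839, 190.7384785 ],
       [  0.        ,   0.        ,   1.        ]]), 'R': array([[-5.97415547e-01,  8.01931657e-01,  5.30686168e-04],
       [ 6.49551522e-01,  4.84284698e-01, -5.86132366e-01],
       [-4.70295103e-01, -3.49819880e-01, -8.10215137e-01]]), 't': array([ 0.4425849 , -0.23757242,  1.68908667])}
top {'intrinsics': array([[434.51667629,   0.        , 258.88213888],
       [  0.        , 434.51667629, 190.22502241],
       [  0.        ,   0.        ,   1.        ]]), 'R': array([[-0.02350816, -0.99953624, -0.01935667],
       [-0.99153533,  0.02578429, -0.12725117],
       [ 0.12769125,  0.01620139, -0.99168163]]), 't': array([-0.09032524,  0.59038531,  1.13054753])}
```

View pics/s0.png

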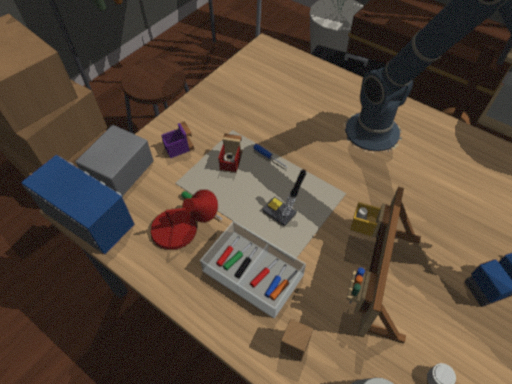

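View pics/t0.png

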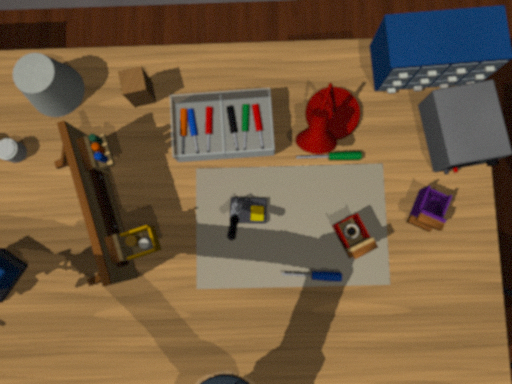

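The red-sided bin with the white lampholder is on the mat, at top (353,232) and scene (231,153). The purple look-alike, off the mat, is at top (430,205) and scene (178,141). The red one fits the description. The board is on the left of the top view, with its gap at about (107,200). I'll confirm this in one enlarged crop.

```bash
python3 - <<'E'
import cv2,numpy as np
b=cv2.imread("pics/t0.png")
l=cv2.resize(b[112:292,50:170],None,fx=3.3,fy=3.3,interpolation=cv2.INTER_CUBIC)
r=cv2.resize(b[200:270,320:390],None,fx=5.6,fy=5.6,interpolation=cv2.INTER_CUBIC)
c=np.zeros((594,396+392,3),np.uint8);c[:,:396]=l[:594,:396];c[:392,396:]=r[:392,:392]
cv2.imwrite("pics/c0.png",c)
E
```

```text
(no output)
```

View pics/c0.png

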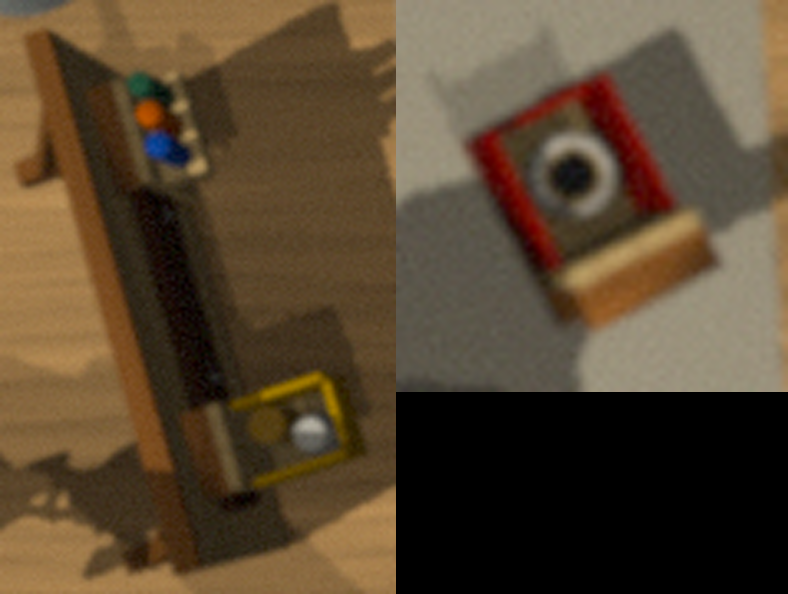

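The crop confirms it: the red walls, white lampholder and wooden rear strip are at top (353,232), with the rear facing lower right. The board's top front edge runs from about (66,122) to (110,284). Next I cast rays.

```bash
cat > h.py <<'E'
from workcell import *
import numpy as np, cv2
from scipy.spatial.transform import Rotation as R
def ray(c,uv,z):
    d=np.linalg.inv(c["intrinsics"])@[uv[0],uv[1],1]; d=c["R"].T@d; o=-c["R"].T@c["t"]
    return o+d*(z-o[2])/d[2]
def proj(c,X):
    p=c["intrinsics"]@(c["R"]@np.array(X)+c["t"]); return p[:2]/p[2]
E
python3 - <<'E'
from h import *
np.set_printoptions(precision=4,suppress=True)
c=calibration("top")
L=lambda u,v:(50+u/3.3,112+v/3.3)
B=lambda u,v:(320+(u-396)/5.6,200+v/5.6)
f=ray(c,L(52,32),.21);n=ray(c,L(200,567),.21)
print("board",f,n,np.linalg.norm(f-n),(f+n)/2)
P=[ray(c,B(*p),.075) for p in [(470,143),(605,75),(672,208),(555,268)]]
for p in P: print(p)
print([np.linalg.norm(P[i]-P[(i+1)%4]) for i in range(4)],sum(P)/4)
Q=[ray(c,B(*p),.1) for p in [(553,285),(700,212),(718,262),(590,328)]]
for q in Q: print(q)
E
```

```text
board [0.74   0.3428 0.21  ] [0.3632 0.229  0.21  ] 0.39360282987827694 [0.5516 0.2859 0.21  ]
[ 0.4869 -0.2939  0.075 ]
[ 0.5165 -0.357   0.075 ]
[ 0.4551 -0.3842  0.075 ]
[ 0.4293 -0.3298  0.075 ]
[np.float64(0.06972424204014564), np.float64(0.0671070114427169), np.float64(0.06022354900240238), np.float64(0.06785903986897597)] [ 0.472  -0.3412  0.075 ]
[ 0.4221 -0.3239  0.1   ]
[ 0.4527 -0.3907  0.1   ]
[ 0.4305 -0.3974  0.1   ]
[ 0.4029 -0.3393  0.1   ]
```

Bin at (0.472,-0.341), yaw ≈ -154.5°. Board middle at (0.552,0.286), with its x axis at 106.8°. Sizes agree with those given. I'll raise the arm and swing over.

```bash
python3 -m inch '[[[-0.1,-0.06,-0.15],[0,0,0]],[[-0.2,-0.12,-0.3],[0,0,0]],[[-0.3,-0.18,-0.45],[0,0,0]],[[-0.4,-0.24,-0.6],[0,0,0]],[[-0.5,-0.3,-0.75],[0,0,0]],[[-0.6,-0.36,-0.9],[0,0,0]],[[-0.7,-0.42,-1],[0,0,0]],[[-0.8,-0.48,-1],[0,0,0]],[[-0.9,-0.54,-1],[0,0,0]],[[-1,-0.6,-1],[0,0,0]]]' -1
python3 -m inch '[[[-0.1,-0.06,0],[0,0,0]],[[-0.2,-0.12,0],[0,0,0]],[[-0.3,-0.18,0],[0,0,0]],[[-0.4,-0.24,0],[0,0,0]],[[-0.5,-0.3,0],[0,0,0]],[[-0.6,-0.36,0],[0,0,0]],[[-0.7,-0.42,0],[0,0,0]],[[-0.8,-0.48,0],[0,0,0]],[[-0.9,-0.54,0],[0,0,0]],[[-1,-0.6,0],[0,0,0]]]'
python3 -m inch '[[[-0.1,-0.1,0],[0,0,0]],[[-0.2,-0.2,0],[0,0,0]],[[-0.3,-0.3,0],[0,0,0]],[[-0.4,-0.4,0],[0,0,0]],[[-0.5,-0.5,0],[0,0,0]],[[-0.6,-0.6,0],[0,0,0]],[[-0.7,-0.7,0],[0,0,0]],[[-0.8,-0.8,0],[0,0,0]],[[-0.9,-0.9,0],[0,0,0]],[[-1,-1,0],[0,0,0]]]'
python3 -m inch '[[[-0.06,-0.1,0],[0,0,0]],[[-0.12,-0.2,0],[0,0,0]],[[-0.18,-0.3,0],[0,0,0]],[[-0.24,-0.4,0],[0,0,0]],[[-0.3,-0.5,0],[0,0,0]],[[-0.36,-0.6,0],[0,0,0]],[[-0.42,-0.7,0],[0,0,0]],[[-0.48,-0.8,0],[0,0,0]],[[-0.54,-0.9,0],[0,0,0]],[[-0.6,-1,0],[0,0,0]]]'
python3 -c "
from h import *
print(get_obs())"
```

```text
t: 1.1
tool_pos: [0.3543, 0.5013, 0.3504]
tool_rot: [0.207, 0.978, -0.001, -0.0]
contact_force: [0.8, 0.0, -0.1]
grip_width: 0.0858
finger_force: 0.0
t: 2.1
tool_pos: [0.435, 0.3874, 0.3513]
tool_rot: [0.207, 0.978, 0.0, -0.0]
contact_force: [0.1, -0.4, -0.0]
grip_width: 0.085
finger_force: 0.0
t: 3.1
tool_pos: [0.4958, 0.2286, 0.3514]
tool_rot: [0.207, 0.978, 0.0, 0.0]
contact_force: [0.7, 0.1, 0.3]
grip_width: 0.0853
finger_force: 0.0
t: 4.1
tool_pos: [0.5129, 0.0901, 0.3513]
tool_rot: [0.207, 0.978, 0.0, -0.0]
contact_force: [-0.0, -0.1, 0.8]
grip_width: 0.0853
finger_force: 0.0
{'t': 4.1, 'joint_pos': array([-0.48159995,  0.1221274 ,  0.25505035,  1.73706929, -0.03210549,
        1.28642141,  0.93465352]), 'qd': array([ 0.16898055, -0.01729406,  0.10803933,  0.02272717, -0.01052102,
       -0.00310223,  0.27418775]), 'tau': array([-8.87489431e-01, -3.13691032e+01,  6.93350416e-01, -2.51142526e+01,
        1.62825524e-02,  2.00768060e-02, -2.30091037e-01]), 'tool_pos': array([0.51292815, 0.09006913, 0.3512783 ]), 'tool_rot': array([ 2.06886684e-01,  9.78364911e-01,  3.97882876e-05, -3.77515678e-06]), 'contact_force': array([-0.01001833, -0.13552474,  0.8485011 ]), 'moment': array([0.03600795, 0.02417103, 0.01665577]), 'finger_force': 0.0, 'grip_width': 0.08533126331930305}
```

```bash
python3 -m inch '[[[-0.06,-0.1,0],[0,0,0]],[[-0.12,-0.2,0],[0,0,0]],[[-0.18,-0.3,0],[0,0,0]],[[-0.24,-0.4,0],[0,0,0]],[[-0.3,-0.5,0],[0,0,0]],[[-0.36,-0.6,0],[0,0,0]],[[-0.42,-0.7,0],[0,0,0]],[[-0.48,-0.8,0],[0,0,0]],[[-0.54,-0.9,0],[0,0,0]],[[-0.6,-1,0],[0,0,0]]]'
python3 -m inch '[[[-0.03,-0.1,0],[0,0,0]],[[-0.06,-0.2,0],[0,0,0]],[[-0.09,-0.3,0],[0,0,0]],[[-0.12,-0.4,0],[0,0,0]],[[-0.15,-0.5,0],[0,0,0]],[[-0.18,-0.6,0],[0,0,0]],[[-0.21,-0.7,0],[0,0,0]],[[-0.24,-0.8,0],[0,0,0]],[[-0.27,-0.9,0],[0,0,0]],[[-0.3,-1,0],[0,0,0]]]'
python3 -m inch '[[[-0.03,-0.1,0],[0,0,-0.08]],[[-0.06,-0.2,0],[0,0,-0.16]],[[-0.09,-0.3,0],[0,0,-0.24]],[[-0.12,-0.4,0.1],[0,0,-0.32]],[[-0.15,-0.5,0.2],[0,0,-0.4]],[[-0.18,-0.6,0.3],[0,0,-0.48]],[[-0.21,-0.7,0.4],[0,0,-0.56]],[[-0.24,-0.8,0.5],[0,0,-0.64]],[[-0.27,-0.9,0.6],[0,0,-0.73]],[[-0.28,-1,0.6],[0,0,-0.825]]]'
python3 - <<'E'
from h import *
o=get_obs();print(o["joint_pos"].round(3),o["tool_pos"],R.from_quat(o["tool_rot"]).as_matrix().round(3))
c=calibration("wrist");np.save("wc.npy",c,allow_pickle=True)
a=snapshot("wrist")
for X in [(.472,-.341,.075),(.4145,-.368,.1)]: print(proj(c,X))
cv2.imwrite("pics/w0.png",a)
E
```

```text
t: 5.1
tool_pos: [0.5302, -0.0488, 0.3513]
tool_rot: [0.207, 0.978, 0.0, -0.0]
contact_force: [0.4, -0.1, 0.5]
grip_width: 0.0859
finger_force: 0.0
t: 6.1
tool_pos: [0.5142, -0.173, 0.3512]
tool_rot: [0.207, 0.978, 0.0, -0.0]
contact_force: [0.2, 0.1, 0.6]
grip_width: 0.0852
finger_force: 0.0
t: 7.1
tool_pos: [0.4956, -0.2957, 0.2773]
tool_rot: [-0.224, 0.975, 0.001, -0.001]
contact_force: [-1.2, 0.6, -0.2]
grip_width: 0.0854
finger_force: 0.0
[ 0.143  0.28   0.404  1.731 -0.118  1.158  2.604] [ 0.49561934 -0.29571     0.27728426] [[-0.9   -0.436 -0.003]
 [-0.436  0.9    0.001]
 [ 0.002  0.003 -1.   ]]
[226.55970096 124.29778601]
[223.3450642   56.93447149]
```

View pics/w0.png

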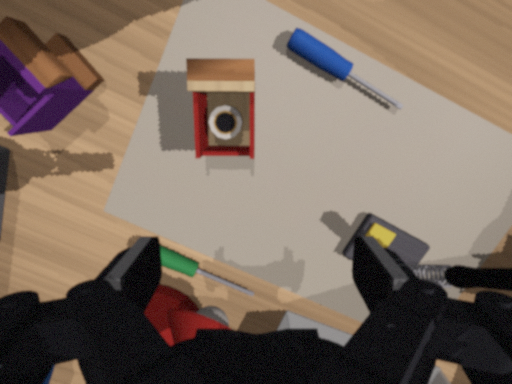

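The wrist picture shows the red bin at (225,122), with its strip at the top (187-255, 58-90) and its front at row 157. It is already almost square to the tool. Now I measure its walls.

```bash
python3 - <<'E'
from h import *
np.set_printoptions(precision=4,suppress=True)
a=cv2.imread("pics/w0.png");c=np.load("wc.npy",allow_pickle=True).item()
b,g,r=[a[...,i].astype(int) for i in range(3)]
m=((r>70)&(g<0.4*r)&(b<.5*r)).astype(np.uint8); m[:85]=0;m[170:]=0;m[:,:185]=0;m[:,270:]=0
# outer red edges of side-wall tops rows 95..150
L=[];Rr=[]
for v in range(96,150,3):
    u=np.where(m[v])[0]
    if len(u): L.append((u[0],v));Rr.append((u[-1]+1,v))
print(L[::4],Rr[::4])
for n,s in(("L",L),("R",Rr)):
    P=np.array([ray(c,p,.075)[:2] for p in s]);d=P[0]-P[-1];print(n,P[0],P[-1],np.degrees(np.arctan2(d[1],d[0])))
for n,p in (("front",(225,157)),("rearL",(187,58)),("rearR",(255,58)),("panelL",(188,91)),("panelR",(255,91))): print(n,ray(c,p,.075 if n=="front" else .1))
w=a[60:180,150:290];cv2.imwrite("pics/w0c.png",cv2.resize(w,None,fx=5,fy=5,interpolation=2))
E
```

```text
[(np.int64(194), 96), (np.int64(194), 108), (np.int64(195), 120), (np.int64(195), 132), (np.int64(196), 144)] [(np.int64(253), 96), (np.int64(253), 108), (np.int64(253), 120), (np.int64(253), 132), (np.int64(253), 144)]
L [ 0.4604 -0.3832] [ 0.5083 -0.3607] -154.77662348550507
R [ 0.4339 -0.3283] [ 0.4815 -0.3054] -154.33832465099954
front [ 0.5046 -0.3281  0.075 ]
rearL [ 0.4301 -0.3981  0.1   ]
rearR [ 0.4025 -0.3411  0.1   ]
panelL [ 0.4569 -0.3859  0.1   ]
panelR [ 0.429  -0.3283  0.1   ]
```

View pics/w0c.png

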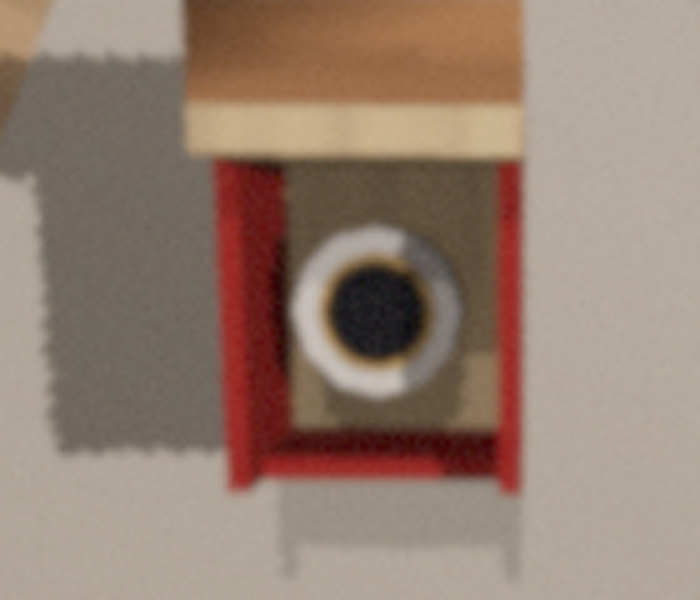

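Bin middle is (0.474,-0.3424), bin y axis matches the tool's y to within 0.3°. Moving to above it.

```bash
python3 -m inch '[[[0.05,-0.04,0.1],[0,0,0]],[[0.1,-0.08,0.2],[0,0,0]],[[0.15,-0.12,0.3],[0,0,0]],[[0.2,-0.16,0.4],[0,0,0]],[[0.25,-0.2,0.5],[0,0,0]],[[0.3,-0.24,0.6],[0,0,0]],[[0.33,-0.27,0.7],[0,0,0]],[[0.33,-0.27,0.8],[0,0,0]],[[0.33,-0.27,0.9],[0,0,0]],[[0.33,-0.27,1],[0,0,0]]]'
python3 - <<'E'
from h import *
o=get_obs();M=R.from_quat(o["tool_rot"]).as_matrix();print(o["joint_pos"].round(3),M.round(3))
print("need (tool, fullscale)",M.T@(np.array([.474,-.3424,.043])-o["tool_pos"])/.12)
E
```

```text
t: 8.15
tool_pos: [0.4749, -0.341, 0.1581]
tool_rot: [-0.222, 0.975, 0.0, -0.0]
contact_force: [-0.5, 0.0, -0.9]
grip_width: 0.0854
finger_force: 0.0
[ 0.416  0.397  0.175  1.84  -0.086  0.912  2.648] [[-0.902 -0.433 -0.   ]
 [-0.433  0.902  0.001]
 [-0.     0.001 -1.   ]]
need (tool, fullscale) [ 0.0119881  -0.00736338  0.95908298]
```

```bash
python3 -m inch '[[[0,0,0.05],[0,0,0]],[[0,0,0.1],[0,0,0]],[[0,0,0.15],[0,0,0]],[[0,0,0.2],[0,0,0]],[[0,0,0.25],[0,0,0]],[[0.01,-0.01,0.3],[0,0,0]],[[0.01,-0.01,0.35],[0,0,0]],[[0.01,-0.01,0.4],[0,0,0]],[[0.01,-0.01,0.45],[0,0,0]],[[0.01,-0.01,0.5],[0,0,0]]]'
python3 - <<'E'
from h import *
o=get_obs();M=R.from_quat(o["tool_rot"]).as_matrix();print(o["joint_pos"].round(3),M.round(3))
print("need (tool, fullscale)",M.T@(np.array([.474,-.3424,.043])-o["tool_pos"])/.12)
E
```

```text
t: 9.15
tool_pos: [0.4743, -0.3432, 0.0987]
tool_rot: [-0.222, 0.975, 0.0, 0.0]
contact_force: [0.5, 0.4, -0.3]
grip_width: 0.0853
finger_force: 0.0
[ 0.453  0.471  0.133  1.884 -0.085  0.792  2.649] [[-0.902 -0.432 -0.   ]
 [-0.432  0.902  0.   ]
 [-0.     0.    -1.   ]]
need (tool, fullscale) [-0.00077623  0.00698871  0.46446214]
```

```bash
python3 -m inch '[[[0,0,0.06],[0,0,0]],[[0,0,0.12],[0,0,0]],[[0,0,0.18],[0,0,0]],[[0,0,0.24],[0,0,0]],[[0,0,0.3],[0,0,0]],[[0,0,0.35],[0,0,0]],[[0,0,0.4],[0,0,0]],[[0,0,0.44],[0,0,0]],[[0,0,0.46],[0,0,0]],[[0,0,0.46],[0,0,0]]]'
python3 -m inch '[[[0,0,0],[0,0,0]],[[0,0,0],[0,0,0]],[[0,0,0],[0,0,0]],[[0,0,0],[0,0,0]],[[0,0,0],[0,0,0]],[[0,0,0],[0,0,0]],[[0,0,0],[0,0,0]],[[0,0,0],[0,0,0]],[[0,0,0],[0,0,0]],[[0,0,0],[0,0,0]]]' 1 60
python3 - <<'E'
from h import *
o=get_obs();M=R.from_quat(o["tool_rot"]).as_matrix();print(o["joint_pos"].round(3),M.round(3))
E
```

```text
t: 10.15
tool_pos: [0.4741, -0.3431, 0.0437]
tool_rot: [-0.222, 0.975, 0.0, -0.0]
contact_force: [-0.3, -0.2, -0.5]
grip_width: 0.0857
finger_force: 0.0
t: 11.15
tool_pos: [0.475, -0.3435, 0.0448]
tool_rot: [-0.222, 0.975, -0.0, 0.001]
contact_force: [0.8, -0.5, 5.7]
grip_width: 0.0632
finger_force: 68.2
[ 0.476  0.547  0.104  1.912 -0.086  0.685  2.65 ] [[-0.902 -0.432  0.001]
 [-0.432  0.902 -0.001]
 [-0.001 -0.001 -1.   ]]
```

Gripped at 63 mm. Lifting, then carrying to the board while turning 98.8°.

```bash
python3 -m inch '[[[0,0,-0.03],[0,0,0]],[[0,0,-0.1],[0,0,0]],[[0,0,-0.2],[0,0,0]],[[0,0,-0.32],[0,0,0]],[[0,0,-0.44],[0,0,0]],[[0,0,-0.56],[0,0,0]],[[0,0,-0.68],[0,0,0]],[[0,0,-0.8],[0,0,0]],[[0,0,-0.9],[0,0,0]],[[0,0,-1],[0,0,0]]]' 1 70
python3 -m inch '[[[-0.02,0.04,-0.1],[0,0,0.03]],[[-0.05,0.1,-0.2],[0,0,0.06]],[[-0.08,0.16,-0.3],[0,0,0.1]],[[-0.12,0.22,-0.4],[0,0,0.14]],[[-0.15,0.28,-0.5],[0,0,0.18]],[[-0.18,0.34,-0.6],[0,0,0.22]],[[-0.21,0.4,-0.7],[0,0,0.27]],[[-0.24,0.46,-0.8],[0,0,0.32]],[[-0.27,0.53,-0.9],[0,0,0.36]],[[-0.3,0.6,-1],[0,0,0.4]]]'
python3 -m inch '[[[-0.04,0.1,0],[0,0,0.06]],[[-0.08,0.2,0],[0,0,0.12]],[[-0.12,0.3,0],[0,0,0.18]],[[-0.16,0.4,0],[0,0,0.24]],[[-0.2,0.5,0],[0,0,0.3]],[[-0.24,0.6,0],[0,0,0.36]],[[-0.28,0.7,0],[0,0,0.42]],[[-0.32,0.8,0],[0,0,0.48]],[[-0.36,0.9,0],[0,0,0.54]],[[-0.4,1,0],[0,0,0.6]]]'
python3 - <<'E'
from h import *
o=get_obs();M=R.from_quat(o["tool_rot"]).as_matrix();print(o["joint_pos"].round(3),M.round(3))
E
```

```text
t: 12.15
tool_pos: [0.4742, -0.3432, 0.1651]
tool_rot: [-0.222, 0.975, 0.0, 0.0]
contact_force: [0.2, -0.3, -3.6]
grip_width: 0.0629
finger_force: 77.2
t: 13.15
tool_pos: [0.4752, -0.2623, 0.2848]
tool_rot: [-0.013, 1.0, 0.0, -0.0]
contact_force: [0.4, -0.0, -3.1]
grip_width: 0.0631
finger_force: 77.1
t: 14.15
tool_pos: [0.52, -0.141, 0.2843]
tool_rot: [0.297, 0.955, -0.0, -0.0]
contact_force: [0.5, -0.3, -4.5]
grip_width: 0.0624
finger_force: 77.1
[ 0.037  0.199  0.176  1.797 -0.038  1.149  1.193] [[-0.824  0.567 -0.001]
 [ 0.567  0.824  0.   ]
 [ 0.    -0.    -1.   ]]
```

```bash
python3 -m inch '[[[0.04,0.1,0],[0,0,0.06]],[[0.08,0.2,0],[0,0,0.12]],[[0.12,0.3,0],[0,0,0.18]],[[0.16,0.4,0],[0,0,0.24]],[[0.2,0.5,0],[0,0,0.3]],[[0.24,0.6,0],[0,0,0.36]],[[0.28,0.7,0],[0,0,0.42]],[[0.32,0.8,0],[0,0,0.48]],[[0.36,0.9,0],[0,0,0.54]],[[0.4,1,0],[0,0,0.6]]]'
python3 -m inch '[[[0.1,0.1,0],[0,-0.03,0.01]],[[0.22,0.2,0],[0,-0.06,0.02]],[[0.34,0.3,0],[0,-0.1,0.03]],[[0.46,0.4,0],[0,-0.14,0.04]],[[0.58,0.5,0],[0,-0.18,0.05]],[[0.7,0.6,0],[0,-0.22,0.05]],[[0.8,0.7,0],[0,-0.26,0.05]],[[0.88,0.75,0],[0,-0.3,0.05]],[[0.94,0.8,0],[0,-0.333,0.05]],[[0.94,0.8,0],[0,-0.333,0.05]]]'
python3 - <<'E'
from h import *
o=get_obs();M=R.from_quat(o["tool_rot"]).as_matrix();print(o["joint_pos"].round(3),M.round(3))
a=snapshot("wrist");b=snapshot("top")
b=cv2.resize(b[100:300,40:240],None,fx=2,fy=2,interpolation=2)
c=np.zeros((400,800,3),np.uint8);c[:,400:]=b;c[:300,:400]=cv2.resize(a,(400,300));cv2.imwrite("pics/b1.png",c)
E
```

```text
t: 15.15
tool_pos: [0.548, -0.0149, 0.2843]
tool_rot: [0.577, 0.816, -0.0, -0.0]
contact_force: [-1.0, -0.2, -3.5]
grip_width: 0.0629
finger_force: 77.1
t: 16.15
tool_pos: [0.6002, 0.1268, 0.2832]
tool_rot: [0.587, 0.791, -0.1, 0.141]
contact_force: [-1.0, 1.2, -4.1]
grip_width: 0.0632
finger_force: 77.3
[-0.557  0.336  0.144  1.66   0.32   1.204 -0.249] [[-0.272  0.956  0.106]
 [ 0.9    0.292 -0.323]
 [-0.34   0.008 -0.94 ]]
```

View pics/b1.png

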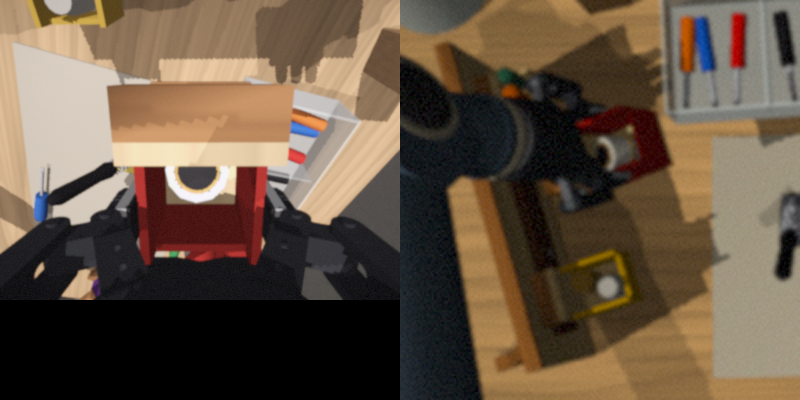

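Tilted 19.9° with the yaw aligned, and the lampholder is in the bin. A helper will convert board-frame shifts into tool units.

```bash
cat > st.py <<'E'
from h import *
import sys
np.set_printoptions(precision=4,suppress=True)
O=np.array([.5516,.2859,0]);a=np.radians(106.8)
B=np.array([[np.cos(a),np.sin(a),0],[-np.sin(a),np.cos(a),0],[0,0,1]])
o=get_obs();M=R.from_quat(o["tool_rot"]).as_matrix()
mid=o["tool_pos"]-.006*M[:,2]; p=B@(mid-O)
print("bin",p*1000,"tilt",np.degrees(np.arctan2(-M[2,0],-M[2,2])),"F",B@o["contact_force"],"M",B@o["moment"],"w",o["grip_width"])
if len(sys.argv)>1:
    t=np.array([float(v) for v in sys.argv[1:4]])/1000
    print("tool shift",M.T@B.T@(t-p)/.12)
# unit tool shift per mm board x, z
print("1mm x:",M.T@B.T@[.001,0,0]/.12,"1mm z:",M.T@B.T@[0,0,.001]/.12)
E
python3 st.py -85 0 175
```

```text
bin [-168.0878    0.2729  289.646 ] tilt 19.95480688296808 F [-0.8181 -0.5607 -3.5249] M [-0.014  -0.5034  0.0109] w 0.06284572865758181
tool shift [ 0.9769 -0.0069  0.6617]
1mm x: [ 0.0078 -0.     -0.0028] 1mm z: [-0.0028  0.0001 -0.0078]
```

```bash
python3 -m inch '[[[0.05,0,0.05],[0,0,0]],[[0.15,0,0.13],[0,0,0]],[[0.27,0,0.23],[0,0,0]],[[0.4,0,0.33],[0,0,0]],[[0.53,0,0.43],[0,0,0]],[[0.66,0,0.52],[0,0,0]],[[0.78,0,0.6],[0,0,0]],[[0.87,0,0.65],[0,0,0]],[[0.92,0,0.68],[0,0,0]],[[0.94,0,0.68],[0,0,0]]]'
python3 st.py -77 0 165
```

```text
t: 17.25
tool_pos: [0.5792, 0.1989, 0.1682]
tool_rot: [0.588, 0.79, -0.1, 0.142]
contact_force: [0.5, -0.2, -3.1]
grip_width: 0.0626
finger_force: 77.3
bin [-89.2098  -1.2349 173.8879] tilt 19.985498492948796 F [-0.3607 -0.465  -3.1426] M [ 0.0308 -0.5246  0.1411] w 0.06262138763504806
tool shift [ 0.1209 -0.011   0.0348]
1mm x: [ 0.0078 -0.     -0.0028] 1mm z: [-0.0028  0.0001 -0.0078]
```

```bash
python3 -m inch '[[[0.01,0,-0.003],[0,0,0]],[[0.02,0,-0.006],[0,0,0]],[[0.03,0,-0.01],[0,0,0]],[[0.04,0,-0.013],[0,0,0]],[[0.047,0,-0.017],[0,0,0]],[[0.055,0,-0.02],[0,0,0]],[[0.06,0,-0.021],[0,0,0]],[[0.062,0,-0.022],[0,0,0]],[[0.062,0,-0.022],[0,0,0]],[[0.062,0,-0.022],[0,0,0]]]'
python3 st.py -77 0 174
python3 -m inch '[[[0.002,0,-0.001],[0,0,0]],[[0.004,0,-0.001],[0,0,0]],[[0.006,0,-0.002],[0,0,0]],[[0.008,0,-0.003],[0,0,0]],[[0.01,0,-0.004],[0,0,0]],[[0.012,0,-0.004],[0,0,0]],[[0.014,0,-0.005],[0,0,0]],[[0.016,0,-0.006],[0,0,0]],[[0.016,0,-0.006],[0,0,0]],[[0.016,0,-0.006],[0,0,0]]]'
python3 st.py -77 0 174
```

```text
t: 18.25
tool_pos: [0.5772, 0.2058, 0.1688]
tool_rot: [0.589, 0.79, -0.1, 0.142]
contact_force: [-0.6, -0.5, -4.2]
grip_width: 0.0626
finger_force: 77.3
bin [-81.9873  -1.3309 174.4389] tilt 19.972826682912398 F [-0.3091  0.7173 -4.1751] M [-0.0172 -0.5541 -0.0055] w 0.06257452008731441
tool shift [ 0.0403 -0.0112 -0.0108]
1mm x: [ 0.0078 -0.     -0.0028] 1mm z: [-0.0028  0.0001 -0.0078]
t: 19.25
tool_pos: [0.5766, 0.2079, 0.1689]
tool_rot: [0.589, 0.79, -0.1, 0.142]
contact_force: [0.2, 0.3, -3.4]
grip_width: 0.0628
finger_force: 77.3
bin [-79.8379  -1.3436 174.4906] tilt 19.967389171581882 F [ 0.2322 -0.2575 -3.3577] M [-0.005  -0.5603  0.0501] w 0.06277335643038236
tool shift [ 0.0236 -0.0113 -0.0043]
1mm x: [ 0.0078 -0.     -0.0028] 1mm z: [-0.0028  0.0001 -0.0078]
```

```bash
python3 -m inch '[[[0.002,0,-0.001],[0,0,0]],[[0.004,0,-0.001],[0,0,0]],[[0.006,0,-0.002],[0,0,0]],[[0.008,0,-0.003],[0,0,0]],[[0.01,0,-0.004],[0,0,0]],[[0.012,0,-0.004],[0,0,0]],[[0.014,0,-0.005],[0,0,0]],[[0.016,0,-0.006],[0,0,0]],[[0.018,0,-0.006],[0,0,0]],[[0.018,0,-0.006],[0,0,0]]]'
python3 st.py
```

```text
t: 20.25
tool_pos: [0.5759, 0.2101, 0.1688]
tool_rot: [0.589, 0.79, -0.1, 0.142]
contact_force: [0.0, 0.1, -2.4]
grip_width: 0.063
finger_force: 77.3
bin [-77.5051  -1.3453 174.4106] tilt 19.961779377396848 F [ 0.106  -0.0415 -2.3621] M [ 0.0373 -0.5395  0.0171] w 0.06304454926293034
1mm x: [ 0.0078 -0.     -0.0028] 1mm z: [-0.0028  0.0001 -0.0078]
```

```bash
python3 -m inch '[[[0.002,0,-0.001],[0,0,0]],[[0.004,0,-0.001],[0,0,0]],[[0.006,0,-0.002],[0,0,0]],[[0.008,0,-0.003],[0,0,0]],[[0.01,0,-0.004],[0,0,0]],[[0.012,0,-0.004],[0,0,0]],[[0.014,0,-0.005],[0,0,0]],[[0.016,0,-0.006],[0,0,0]],[[0.018,0,-0.006],[0,0,0]],[[0.018,0,-0.006],[0,0,0]]]'
python3 st.py
```

```text
t: 21.25
tool_pos: [0.5755, 0.2115, 0.1688]
tool_rot: [0.589, 0.789, -0.1, 0.142]
contact_force: [0.4, -2.1, -3.5]
grip_width: 0.0633
finger_force: 77.3
bin [-76.0504  -1.3092 174.4442] tilt 20.022281032950797 F [-2.0827  0.2059 -3.5352] M [ 0.0087 -0.0759 -0.0511] w 0.06325647772467115
1mm x: [ 0.0078 -0.     -0.0029] 1mm z: [-0.0029  0.0001 -0.0078]
```

Touched the board face at bin x ≈ -76.3 (nominal -76.9). Backing off about 1 mm, then descending.

```bash
python3 -m inch '[[[-0.008,0,0.003],[0,0,0]],[[-0.016,0,0.006],[0,0,0]],[[-0.008,0,0.026],[0,0,0]],[[0,0,0.046],[0,0,0]],[[0.007,0,0.066],[0,0,0]],[[0.014,0,0.086],[0,0,0]],[[0.022,0,0.106],[0,0,0]],[[0.029,0,0.126],[0,0,0]],[[0.034,0,0.14],[0,0,0]],[[0.036,0,0.146],[0,0,0]]]'
python3 st.py
```

```text
t: 22.25
tool_pos: [0.5759, 0.2104, 0.1505]
tool_rot: [0.589, 0.79, -0.1, 0.142]
contact_force: [-0.3, -0.0, -2.7]
grip_width: 0.0627
finger_force: 77.3
bin [-77.212   -1.4134 156.1331] tilt 19.97199560749239 F [ 0.0326  0.2795 -2.7109] M [ 0.0073 -0.5144 -0.0529] w 0.06265033436667289
1mm x: [ 0.0078 -0.     -0.0028] 1mm z: [-0.0028  0.0001 -0.0078]
```

```bash
python3 -m inch '[[[0.001,0,0.003],[0,0,0]],[[0.002,0,0.006],[0,0,0]],[[0.003,0,0.009],[0,0,0]],[[0.004,0,0.012],[0,0,0]],[[0.006,0,0.016],[0,0,0]],[[0.007,0,0.02],[0,0,0]],[[0.008,0,0.023],[0,0,0]],[[0.01,0,0.027],[0,0,0]],[[0.011,0,0.031],[0,0,0]],[[0.011,0,0.031],[0,0,0]]]'
python3 st.py
```

```text
t: 23.25
tool_pos: [0.576, 0.2104, 0.1468]
tool_rot: [0.589, 0.79, -0.1, 0.142]
contact_force: [0.4, 0.7, -3.3]
grip_width: 0.0626
finger_force: 77.3
bin [-77.2536  -1.5179 152.405 ] tilt 19.968767007382034 F [ 0.5424 -0.5427 -3.339 ] M [ 0.0209 -0.578  -0.0227] w 0.06258721292944223
1mm x: [ 0.0078 -0.     -0.0028] 1mm z: [-0.0028  0.0001 -0.0078]
```

```bash
python3 -m inch '[[[0.001,0,0.003],[0,0,0]],[[0.002,0,0.006],[0,0,0]],[[0.003,0,0.009],[0,0,0]],[[0.004,0,0.012],[0,0,0]],[[0.006,0,0.016],[0,0,0]],[[0.007,0,0.02],[0,0,0]],[[0.008,0,0.023],[0,0,0]],[[0.01,0,0.027],[0,0,0]],[[0.01,0,0.027],[0,0,0]],[[0.01,0,0.027],[0,0,0]]]'
python3 st.py
```

```text
t: 24.25
tool_pos: [0.5764, 0.2113, 0.1441]
tool_rot: [0.589, 0.79, -0.099, 0.142]
contact_force: [-2.4, 1.8, 5.4]
grip_width: 0.0626
finger_force: 78.1
bin [-76.5608  -2.098  149.7169] tilt 19.91074387360582 F [2.4177 1.7578 5.4147] M [ 0.3446 -0.9426 -0.0038] w 0.06257033936967737
1mm x: [ 0.0078 -0.     -0.0028] 1mm z: [-0.0028  0.0001 -0.0078]
```

Contact at bin z ≈ 150. To check that the strip really is behind the edge and not on top of it, I'll lift 1.5 mm and pull back 5 mm. The cleat should resist.

```bash
python3 -m inch '[[[-0.002,0,-0.006],[0,0,0]],[[-0.004,0,-0.012],[0,0,0]],[[-0.01,0,-0.01],[0,0,0]],[[-0.016,0,-0.008],[0,0,0]],[[-0.022,0,-0.006],[0,0,0]],[[-0.028,0,-0.004],[0,0,0]],[[-0.034,0,-0.002],[0,0,0]],[[-0.04,0,0],[0,0,0]],[[-0.043,0,0.002],[0,0,0]],[[-0.043,0,0.002],[0,0,0]]]'
python3 st.py
```

```text
t: 25.25
tool_pos: [0.5765, 0.2112, 0.1441]
tool_rot: [0.588, 0.791, -0.097, 0.14]
contact_force: [-1.5, 10.1, -0.9]
grip_width: 0.0629
finger_force: 78.1
bin [-76.7453  -2.1864 149.7247] tilt 19.553922659076793 F [10.0777 -1.4934 -0.9493] M [-0.1666 -2.6861 -0.0939] w 0.06287711493796717
1mm x: [ 0.0079  0.     -0.0028] 1mm z: [-0.0028  0.0001 -0.0079]
```

The cleat resists with 10 N, so the strip is behind its edge. Now swinging the bottom in, from 20° to 10°, with the matching drop.

```bash
python3 -m inch '[[[0.02,0,-0.007],[0,0,0]],[[0.039,0,-0.014],[0,0,0]],[[0.051,0,-0.002],[0,0.021,0]],[[0.063,0,0.009],[0,0.042,0]],[[0.075,0,0.021],[0,0.063,0]],[[0.087,0,0.032],[0,0.084,0]],[[0.099,0,0.044],[0,0.105,0]],[[0.111,0,0.055],[0,0.126,0]],[[0.123,0,0.067],[0,0.147,0]],[[0.135,0,0.078],[0,0.167,0]]]'
python3 st.py
```

```text
t: 26.25
tool_pos: [0.5738, 0.2165, 0.1299]
tool_rot: [0.595, 0.799, -0.048, 0.071]
contact_force: [-0.4, -0.1, -3.0]
grip_width: 0.0627
finger_force: 77.6
bin [-71.7997  -1.1645 135.8061] tilt 9.896567169848915 F [ 0.0602  0.389  -3.0305] M [ 0.0261 -0.2635 -0.0207] w 0.06270707519711054
1mm x: [ 0.0082 -0.     -0.0014] 1mm z: [-0.0014  0.0001 -0.0082]
```

```bash
python3 -m inch '[[[0.01,0,0.009],[0,0.018,0]],[[0.019,0,0.017],[0,0.036,0]],[[0.028,0,0.025],[0,0.054,0]],[[0.037,0,0.033],[0,0.072,0]],[[0.046,0,0.041],[0,0.09,0]],[[0.055,0,0.049],[0,0.108,0]],[[0.064,0,0.057],[0,0.126,0]],[[0.073,0,0.065],[0,0.144,0]],[[0.082,0,0.073],[0,0.16,0]],[[0.086,0,0.077],[0,0.165,0]]]'
python3 st.py
```

```text
t: 27.25
tool_pos: [0.5719, 0.225, 0.1196]
tool_rot: [0.597, 0.802, 0.003, 0.003]
contact_force: [0.5, -0.0, -3.3]
grip_width: 0.0627
finger_force: 77.8
bin [-64.1834  -1.7821 125.5597] tilt 0.014309632555039949 F [-0.1581 -0.4545 -3.2743] M [-0.0325  0.0597 -0.0383] w 0.06265930808146698
1mm x: [ 0.0083 -0.     -0.    ] 1mm z: [-0.      0.0001 -0.0083]
```

```bash
python3 -m inch '[[[0,0,0.003],[0,0,0]],[[0,0,0.006],[0,0,0]],[[0,0,0.009],[0,0,0]],[[0,0,0.012],[0,0,0]],[[0,0,0.015],[0,0,0]],[[0,0,0.018],[0,0,0]],[[0,0,0.021],[0,0,0]],[[0,0,0.024],[0,0,0]],[[0,0,0.025],[0,0,0]],[[0,0,0.025],[0,0,0]]]'
python3 st.py
```

```text
t: 28.25
tool_pos: [0.5718, 0.2255, 0.1167]
tool_rot: [0.597, 0.802, 0.003, 0.003]
contact_force: [-0.1, -0.5, -3.3]
grip_width: 0.0629
finger_force: 77.8
bin [-63.6279  -1.8313 122.6788] tilt 0.04688387681632761 F [-0.4259  0.2606 -3.2812] M [ 0.0461  0.0216 -0.0014] w 0.06285220461887343
1mm x: [ 0.0083 -0.     -0.    ] 1mm z: [-0.      0.0001 -0.0083]
```

```bash
python3 -m inch '[[[0,0,0.003],[0,0,0]],[[0,0,0.006],[0,0,0]],[[0,0,0.009],[0,0,0]],[[0,0,0.012],[0,0,0]],[[0,0,0.015],[0,0,0]],[[0,0,0.018],[0,0,0]],[[0,0,0.021],[0,0,0]],[[0,0,0.024],[0,0,0]],[[0,0,0.025],[0,0,0]],[[0,0,0.025],[0,0,0]]]'
python3 st.py
```

```text
t: 29.25
tool_pos: [0.5719, 0.2258, 0.1139]
tool_rot: [0.597, 0.802, 0.004, 0.003]
contact_force: [-1.0, 0.5, -1.8]
grip_width: 0.063
finger_force: 77.9
bin [-63.3665  -2.0379 119.9371] tilt 0.02848144162388332 F [ 0.7508  0.8022 -1.7527] M [ 0.0589 -0.0685  0.0342] w 0.06296962554840975
1mm x: [ 0.0083 -0.     -0.    ] 1mm z: [-0.      0.0001 -0.0083]
```

```bash
python3 -m inch '[[[0,0,0.002],[0,0,0]],[[0,0,0.004],[0,0,0]],[[0,0,0.006],[0,0,0]],[[0,0,0.008],[0,0,0]],[[0,0,0.01],[0,0,0]],[[0,0,0.012],[0,0,0]],[[0,0,0.014],[0,0,0]],[[0,0,0.016],[0,0,0]],[[0,0,0.016],[0,0,0]],[[0,0,0.016],[0,0,0]]]'
python3 st.py
```

```text
t: 30.25
tool_pos: [0.572, 0.2259, 0.1138]
tool_rot: [0.597, 0.802, 0.004, 0.003]
contact_force: [-4.4, -1.5, 12.1]
grip_width: 0.0624
finger_force: 79.6
bin [-63.3045  -2.1196 119.7683] tilt 0.03465142747817517 F [-0.2029  4.6528 12.1413] M [ 1.1327 -0.1688  0.2411] w 0.06239800485685975
1mm x: [ 0.0083 -0.     -0.    ] 1mm z: [-0.      0.0001 -0.0083]
```

Fully seated: z stops at 119.8 mm with no tilt. Unloading, then releasing.

```bash
python3 -m inch '[[[0,0,-0.006],[0,0,0]],[[0,0,-0.011],[0,0,0]],[[0,0,-0.011],[0,0,0]],[[0,0,-0.011],[0,0,0]],[[0,0,-0.011],[0,0,0]],[[0,0,-0.011],[0,0,0]],[[0,0,-0.011],[0,0,0]],[[0,0,-0.011],[0,0,0]],[[0,0,-0.011],[0,0,0]],[[0,0,-0.011],[0,0,0]]]' - 20
python3 st.py
python3 -m inch '[[[0,0,0],[0,0,0]],[[0,0,0],[0,0,0]],[[0,0,0],[0,0,0]],[[0,0,0],[0,0,0]],[[0,0,0],[0,0,0]],[[0,0,0],[0,0,0]],[[0,0,0],[0,0,0]],[[0,0,0],[0,0,0]],[[0,0,0],[0,0,0]],[[0,0,0],[0,0,0]]]' -1 20
python3 st.py
python3 - <<'E'
from h import *
a=snapshot("wrist");s=snapshot("scene")
c=np.zeros((300,800,3),np.uint8);c[:,:400]=cv2.resize(a,(400,300));c[:,400:]=cv2.resize(s[170:320,300:500],(400,300),interpolation=2);cv2.imwrite("pics/r1.png",c)
E
```

```text
t: 31.25
tool_pos: [0.5719, 0.2259, 0.1138]
tool_rot: [0.597, 0.802, 0.004, 0.003]
contact_force: [-3.6, -0.4, 7.0]
grip_width: 0.0628
finger_force: 79.1
bin [-63.3055  -2.0768 119.8136] tilt 0.030296279525198335 F [0.6263 3.6236 7.0243] M [ 0.6579 -0.2606  0.1824] w 0.06275185438045353
1mm x: [ 0.0083 -0.     -0.    ] 1mm z: [-0.      0.0001 -0.0083]
t: 32.25
tool_pos: [0.5718, 0.2256, 0.1131]
tool_rot: [0.597, 0.802, 0.003, 0.003]
contact_force: [0.1, -0.4, -0.3]
grip_width: 0.0854
finger_force: 0.0
bin [-63.5813  -1.8703 119.0988] tilt 0.045557605508191136 F [-0.4559 -0.0019 -0.3475] M [-0.0004  0.     -0.0478] w 0.0854290251736055
1mm x: [ 0.0083 -0.     -0.    ] 1mm z: [-0.      0.0001 -0.0083]
```

View pics/r1.png

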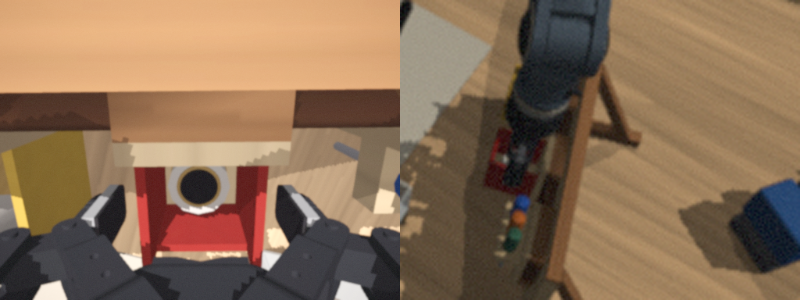

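The wrist view shows the bin hanging with its strip flush against the board (top row 90) and level with the cleat. The lampholder is inside at (198,186) and the fingers are clear. Retreating straight up.

```bash
python3 -m inch '[[[0,0,-0.05],[0,0,0]],[[0,0,-0.12],[0,0,0]],[[0,0,-0.22],[0,0,0]],[[0,0,-0.34],[0,0,0]],[[0,0,-0.46],[0,0,0]],[[0,0,-0.58],[0,0,0]],[[0,0,-0.7],[0,0,0]],[[0,0,-0.82],[0,0,0]],[[0,0,-0.92],[0,0,0]],[[0,0,-1],[0,0,0]]]'
python3 - <<'E'
from h import *
c=calibration("wrist");a=snapshot("wrist");cv2.imwrite("pics/f.png",a)
O=np.array([.5516,.2859,0]);t=np.radians(106.8)
x=np.array([np.cos(t),np.sin(t),0]);y=np.array([-np.sin(t),np.cos(t),0]);z=np.array([0,0,1])
W=lambda p:O+p[0]/1e3*x+p[1]/1e3*y+p[2]/1e3*z
# expected home points: wall-top front corners, strip-top rear corners (board frame), bin mid (-63.5,-2,119.5)
for p in [(-35,-32,24),(-35,32,24),(35,-32,49),(35,32,49),(64,-32,49),(64,32,49)]:
    u=proj(c,W(np.array([-63.5,-2,119.5])+p));print(u.round(1));cv2.circle(a,tuple(int(v) for v in u.round()),3,(0,255,0),1)
cv2.imwrite("pics/f1.png",a)
E
```

```text
t: 33.35
tool_pos: [0.5709, 0.2255, 0.2344]
tool_rot: [0.597, 0.802, 0.004, 0.003]
contact_force: [0.8, -0.5, -0.5]
grip_width: 0.0856
finger_force: 0.0
[297.  233.9]
[215.6 234.4]
[305.4 150.4]
[207.3 150.8]
[307.1 104.6]
[205.3 104.9]
```

View pics/f1.png

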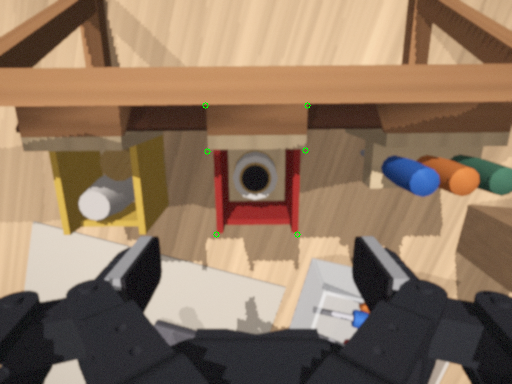

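The bin sits on the predicted home points, with its strip flush at row 105 and its walls at (215-298, 150-232). It is square, the lampholder is in it at (256,178), and the neighbours are untouched. Handing in.

```bash
python3 -c "
from workcell import *
print(close_job())"
```

```text
the job is handed in; nothing more can be done
None
```

The red bin hangs locked home in the gap, upright and flush with the board, with the lampholder still in it and nothing else disturbed. I handed the job in at about 33 s; no verdict was shown.

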